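# Wind the terrine press down

## Task

Wind the press down: turn the crank on top clockwise (seen from above), through as many full turns as it takes, until the pressing plate sits fully down on the rim of the white mould. The crank is only slipped over the square end of the screw, so do not lift it off. Leave the glasses, bottles and other things standing where they are, and let go of the crank at the end.

Things in the scene. Friction and masses are not known exactly. Their poses are not given: they have to be found in the camera images.
- press: Small terrine press, fixed to the stand. Wooden board 130 (x) x 360 (y) x 25 mm; on it, in the middle, a white rectangular mould 100 x 165 mm, whose rim is 85 mm above the stand; two steel columns at y = +-112 mm carry a crossbeam 40 x 255 mm whose top is 187 mm up; domed column nuts reach 194 mm. The screw's axis is upright through the origin. Origin: centre of the board's underside, on the stand; x, y along the board's sides, z up.
- screw (a joint): Angle of the screw (and crank) in rad, growing clockwise seen from above; 0 = plate right up, 25.13 (4 turns) = plate fully down, a firm stop. At 0 the crank arm points to the press's -x, at a it points to that direction turned clockwise by a. Starts between 0 and 6.28 rad. It turns against a steady friction of about 0.2 N m (3 N at the handle), stays where it is left, and the plate cannot drive it.
- press_plate (a joint): How far the pressing plate has come down, in m: 0 right up, 0.032 fully down (its steel flange rests on the mould's rim). 8 mm per turn of the screw.
- plate_underside (a point): Centre of the underside of the plate's steel flange, on the screw's axis; 85 mm above the stand when fully down, 117 mm when right up.
- crank_hub (a point): Centre of the top face of the crank's square hub (32 x 32 mm), on the screw's axis, 218 mm above the stand when the crank is seated; the screw's 14 mm square end stands up through the hub to 224 mm.
- crank_grip (a point): Middle of the crank's upright handle, a dark wooden sleeve of 21 mm diameter that spins freely on its pin, 65 mm out from the screw's axis; it reaches from 215 to 262 mm above the stand (this point: 238 mm), the pin's end to 266 mm. The flat arm below it (16 mm wide) has its top face at 212 mm.
- crank (a joint): How far the crank has been lifted along the square shaft end, in m: 0 = fully seated, held by its weight alone (about 250 g); the square engages over 20 mm.
- jigger: Steel double jigger, 41 x 41 x 97 mm, standing on one end of the press's board, beside a column. Origin: centre of its foot.
- bitters: Small dasher bottle, 47 x 47 x 138 mm, standing on the other end of the press's board. Origin: centre of its foot.
- wine: Wine bottle, 74 x 74 x 299 mm, in the far left corner. Origin: centre of its foot.
- shaker: Slim steel shaker tin, 74 x 74 x 156 mm, at the back. Origin: centre of its foot.
- bar_glass: Wide glass, 76 x 76 x 86 mm, at the back. Origin: centre of its foot.
- tumbler: Upturned tumbler, 68 x 68 x 102 mm, at the back. Origin: centre of its underside.
- jug: Copper water jug, 111 x 181 x 215 mm, at the right. Origin: on its underside, within 10 mm of the foot's centre.
- salt: Round wooden salt cellar, 70 x 70 x 67 mm, at the front right. Origin: centre of its foot.
Mind the look-alikes: they are no part of the job. What is shaped like the bar_glass but black, orange or purple is not meant.

How it is judged:
By the outcome, as a careful person would: the job done as asked, in the order asked, and still so for the second after the job is handed in, with the robot touching nothing.
It also fails if it takes over 58 s, if anything falls off the work surface, if the arm or the gripper's body presses on something with over 40 N, if the wrist force passes 120 N, or if a joint passes its speed limit or range.

## Robot

A 7-joint arm with a two-finger parallel gripper is mounted at the origin on a cart in front of the work surface, level with it; the furniture and walls round the work are solid. World frame = base frame: x ahead of the robot, y to its left, z up, the work surface at z = 0. Lengths are in mm, angles in rad, forces in N, time in s.
With the tool pointing down it reaches from about 425 to 875 mm from the base axis. Payload 9.9 kg.
Tool frame: the origin (TCP) lies at the very end of the fingers, on their centre line; the grasp point (between the pads) lies 19 mm behind it; z points along the fingers, y is the direction in which the jaws open and shut (so a half turn about z gives the same grasp; the last joint's range is limited). The gripper opens to 85 mm and grips with 20 to 120 N. Pads are 22 mm wide; open, the fingers measure 114 mm over their backs; the gripper's body (76 mm by 85 mm) begins 54 mm behind the grasp point. The pads swing forward as they close: fully open they stand 13 mm farther back than shut.
Start: joints at [-1.408, 0.576, 0.025, 1.437, -0.015, 1.129, -0.057], TCP at [164.896, 654.552, 231.289] pointing down, gripper open.
Joint ranges: [-2.76, 2.76], [-0.34, 2.15], [-1.52, 1.57], [0.19, 2.46], [-1.09, 4.23], [0.17, 1.99], [-2.82, 2.82]. Speed limits (rad/s): [2.22, 2.22, 3.01, 3.01, 3.14, 3.14, 3.14].

## Interface

Orientations are given as a unit quaternion [w, x, y, z].
In Python, from bench import sensors, eyes, job gives the robot as it stands. The module is installed in compiled form; this text tells all that it offers.
- The arm moves only by the tool apply_moves, never from a script. Its argument "commands" is a list of rows, each a list of 2 entries, a list of its own where there are three numbers: the shift along the tool's x, y, z in m, then the turn about the tool's z in rad. In form: [[[x, y, z], yaw], ...]. A call has 1 to 20 rows; each row shifts and turns the commanded pose from where the row before left it, along the tool's axes as they then stand; what a row does not reach is not made up. A row lasts 1/12 s, in which the tool goes at most 41.7 mm and 7.16 degrees, less where a joint would pass 70% of its speed; a pose out of reach is approached as far as the arm can. A call with a gripper value outside its range is refused whole. "grip" is the closure, from -1 (fully open) to 1 (shut), set as the call begins (left out, the last holds). The fingers move at their own pace and stop on an object; the grip force is fixed at half the most. Time passes only in rows, so rows that do not move let the fingers close. It gives the time, the measured TCP pose, the force and the opening at its end, in the units of the state.
- sensors.read_state(): the state, without advancing time (a new reading comes with each control period).
- eyes.read_camera(name): name is "scene" or "side" or "wrist"; returns (picture, depth): 420x560x3 uint8, red, green, blue; 420x560 float32, mm along the optical axis (not along the pixel's ray), 0 where there is no reading.
- eyes.get_calibration(name): a dict with "mtx" (3x3 intrinsics, pixels), "k1" (the pictures are not rectified: a ray, as slopes to the right and down, at radius r is drawn at 1 + k1 r^2 times it, then the intrinsics apply), "world_from_camera" (4x4, takes a point from camera to world coordinates); the wrist camera has in their place "T_tool_cam" (4x4, takes a point from camera to tool coordinates, whose origin is the TCP and whose axes are the flange's). Camera axes: x right, y up, looking along -z (the intrinsics and any distortion apply to the point x, -y, -z); pixel columns grow to the right and rows downward; lengths in mm; the calibration is good to about 2 mm. A picture is of the moment at which its call begins: read the wrist's pose just before it. get_calibration takes no time and is no camera call.
- job.finish_job(): hands the job in, once; it reports no verdict.
The state is a dict: "time": time; "joints": joint angles; "qvel": joint speeds; "tau": joint torques, N m; "position": TCP position; "tool_rot": TCP orientation; "contact_force": force on the tool from outside, world axes, zero at the start; "moment": the same for the moment, N m; "opening": finger opening in mm.
Only numpy, scipy, OpenCV 4.12 (cv2) and the standard library are available. Lean on these libraries where they do the work, as an engineer would, in place of code of your own. Each camera call takes 0.05 s, during which the arm holds its last target. There are 200 camera calls.

## Working session

There is one attempt and no reset: what is moved stays moved. The work goes in short steps, Python scripts to look and compute and a tool call to move; the robot and the scene stay as the last step left them, time stands still between calls to the robot, and variables do not carry over. Pictures are saved under pics/ and viewed, about 8 in all and at most 12, crops included, and the job is handed in when it is done.

Besides the shell and the picture viewer there is one more tool, called after ">>>" in YAML: its name, and indented under it one key for each argument. apply_moves: Moves the arm, as the interface text tells. Its arguments: {"type":"object","properties":{"commands":{"type":"array","items":{"type":"array"}},"grip":{"type":"number"}},"required":["commands"]}

```bash
mkdir -p pics; cat > h.py <<'E'
import numpy as np, cv2
from bench import sensors, eyes, job
def pts(name, depth, st=None):
    c=eyes.get_calibration(name); K=np.array(c["mtx"]); h,w=depth.shape
    u,v=np.meshgrid(np.arange(w),np.arange(h))
    p=np.stack([u,v],-1).reshape(-1,1,2).astype(float)
    n=cv2.undistortPoints(p,K,np.array([c["k1"],0,0,0.])).reshape(h,w,2)
    P=np.stack([n[...,0]*depth,-n[...,1]*depth,-depth,np.ones_like(depth)],-1)
    if name=="wrist":
        from scipy.spatial.transform import Rotation as R
        q=st["tool_rot"]; T=np.eye(4); T[:3,:3]=R.from_quat([q[1],q[2],q[3],q[0]]).as_matrix(); T[:3,3]=st["position"]
        M=T@np.array(c["T_tool_cam"])
    else: M=np.array(c["world_from_camera"])
    W=(P@M.T)[...,:3]; W[depth<=0]=np.nan
    return W
E
python3 - <<'E'
from h import *
s=sensors.read_state()
print({k:np.round(v,3).tolist() for k,v in s.items()})
for n in ["scene","side","wrist"]:
    a,d=eyes.read_camera(n); np.savez(n+"0",a=a,d=d,W=pts(n,d,s))
    cv2.imwrite(f"pics/{n}0.png",a[...,::-1])
E
```

```text
{'time': 0.0, 'joints': [-1.408, 0.577, 0.025, 1.438, -0.015, 1.129, -0.057], 'qvel': [0.001, -0.002, -0.001, -0.001, -0.001, 0.001, -0.001], 'tau': [-0.001, -76.577, 2.25, -28.598, 0.015, 0.012, -0.0], 'position': [164.756, 654.11, 230.459], 'tool_rot': [-0.0, 0.123, 0.992, -0.001], 'contact_force': [-0.772, 0.339, 0.007], 'moment': [0.028, -0.021, 0.012], 'opening': 85.437}
```

View pics/scene0.png

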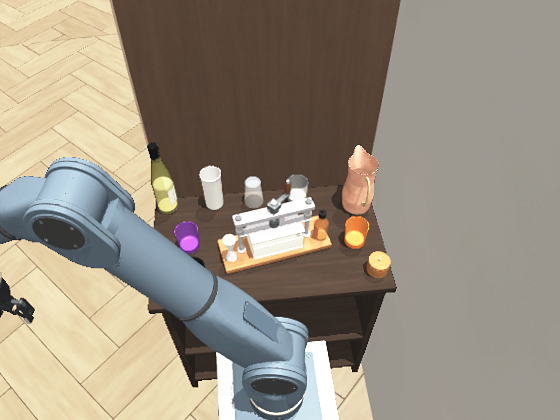

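View pics/side0.png

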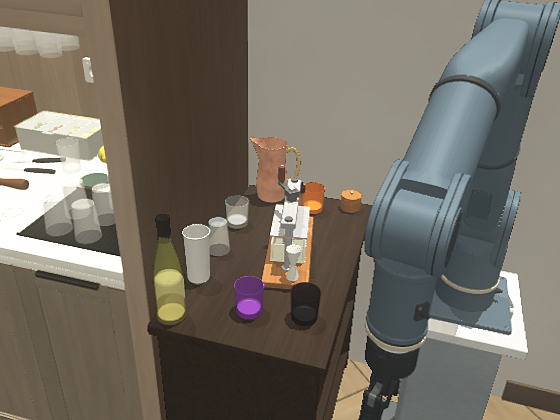

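The scene view shows the press at about (275,240). The crank hub is near (276,207) and the dark handle near (288,187). The side view shows the handle at about (282,176) and the hub near (292,190). Look-alikes are the bar_glass-shaped black, orange and purple glasses. For the grip, the column nuts (238,220) and (310,204) could be confused with it. Next I'll measure it and check a crop.

```bash
python3 - <<'E'
from h import *
im=[]
for n,(x0,y0,x1,y1) in dict(scene=(205,160,345,265),side=(220,140,360,245)).items():
    z=np.load(n+"0.npz"); im.append(cv2.resize(z["a"][y0:y1,x0:x1,::-1],None,fx=4,fy=4,interpolation=cv2.INTER_CUBIC)[:, :] )
    W=z["W"][y0:y1,x0:x1]; A=z["a"][y0:y1,x0:x1].astype(int)
    def rep(t,m): 
        p=W[m]; print(n,t,len(p),np.nanmedian(p,0).round(1),np.nanpercentile(p,3,0).round(0),np.nanpercentile(p,97,0).round(0))
    Z=W[...,2]; reg=(W[...,0]>400)&(W[...,0]<900)&(abs(W[...,1])<250)
    rep("z>222",reg&(Z>224)&(Z<275)); rep("arm205-222",reg&(Z>200)&(Z<223)); rep("beam",reg&(abs(Z-187)<4))
    m=reg&(abs(Z-187)<4); r=cv2.minAreaRect(W[m][:,:2].astype(np.float32)); print(r)
    m=reg&(abs(Z-25)<5); rep("board",m); r=cv2.minAreaRect(W[m][:,:2].astype(np.float32)); print(r)
o=np.vstack(im); cv2.imwrite("pics/crop0.png",cv2.resize(o,None,fx=.71,fy=.71))
E
```

```text
scene z>222 74 [538.6 -89.8 245.8] [ 496. -100.  225.] [548. -42. 264.]
scene arm205-222 201 [502.  -54.  212.9] [479. -94. 202.] [540. -26. 221.]
scene beam 608 [495.5 -31.  186.3] [ 463. -160.  183.] [530.  74. 190.]
((497.583984375, -43.77532958984375), (45.20409393310547, 254.27386474609375), 11.022701263427734)
scene board 1441 [478.5 -23.4  24.7] [ 425. -217.   20.] [764. 133.  30.]
((592.851806640625, -34.45616149902344), (424.6209716796875, 351.4832763671875), 89.81199645996094)
side z>222 209 [ 763.6 -164.7  243.7] [ 538. -241.  225.] [767. -75. 268.]
side arm205-222 268 [524.5 -63.4 211. ] [ 484. -235.  201.] [767. -23. 222.]
side beam 384 [495.7  -1.8 185.1] [ 466. -199.  183.] [765.  79. 190.]
((585.333740234375, -109.97628784179688), (172.662353515625, 445.44085693359375), 47.909236907958984)
side board 239 [ 481.7 -112.8   24.1] [ 449. -213.   20.] [765. -32.  30.]
((603.36474609375, -102.76921081542969), (304.19244384765625, 206.585693359375), 10.994122505187988)
```

View pics/crop0.png

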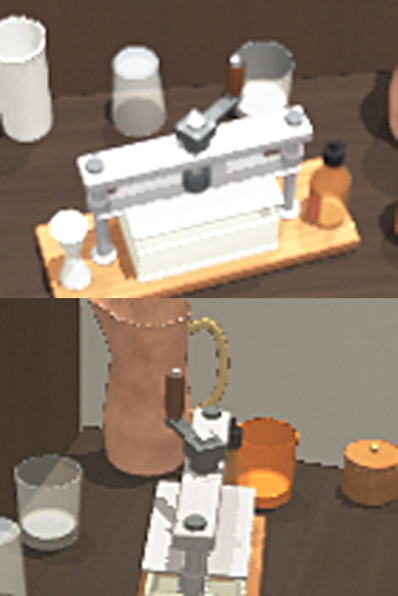

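The crop confirms the crank: hub on the beam's centre at about (497,-44) and handle at about (540,-91). That puts it 65 mm out, as given. Now I'll rise and travel over it.

>>> apply_moves:
  commands:
    - [[0,0,-0.035],0]
    - [[0,0,-0.035],0]
    - [[-0.0113,-0.0131,-0.01],0]
    - [[-0.0226,-0.0262,-0.01],0]
    - [[-0.0226,-0.0262,-0.01],0]
    - [[-0.0226,-0.0262,0],0]
    - [[-0.0226,-0.0262,0],0]
    - [[-0.0226,-0.0262,0],0]
    - [[-0.0226,-0.0262,0],0]
    - [[-0.0226,-0.0262,0],0]
    - [[-0.0226,-0.0262,0],0]
    - [[-0.0226,-0.0262,0],0]
    - [[-0.0226,-0.0262,0],0]
    - [[-0.0226,-0.0262,0],0]
    - [[-0.0226,-0.0262,0],0]
    - [[-0.0226,-0.0262,0],0]
    - [[-0.0226,-0.0262,0],0]
    - [[-0.0226,-0.0262,0],0]
    - [[-0.0226,-0.0262,0],0]
    - [[-0.0113,-0.0131,0],0]
  grip: -0.06

```text
time: 1.82
position: [429.8, 124.6, 331.5]
tool_rot: [0.0, 0.125, 0.992, -0.0]
contact_force: [-0.1, -0.5, -0.9]
opening: 45.3
```

>>> apply_moves:
  commands:
    - [[-0.0226,-0.0259,0],0]
    - [[-0.0226,-0.0259,0],0]
    - [[-0.0226,-0.0259,0],0]
    - [[-0.0226,-0.0259,0],0]
    - [[-0.0226,-0.0259,0],0]
    - [[-0.0226,-0.0259,0],0]
    - [[-0.0226,-0.0259,0],0]
    - [[0,0,0],0]
    - [[0,0,0],0]

```text
time: 2.57
position: [537.8, -87.8, 330.8]
tool_rot: [-0.0, 0.125, 0.992, -0.0]
contact_force: [0.5, 1.2, -0.3]
opening: 45.1
```

```bash
python3 - <<'E'
from h import *
s=sensors.read_state(); print(np.round(s["position"],1),np.round(s["joints"],2),s["contact_force"])
a,d=eyes.read_camera("wrist"); W=pts("wrist",d,s); np.savez("wrist1",a=a,d=d,W=W)
cv2.imwrite("pics/wrist1.png",a[...,::-1])
Z=W[...,2]; near=(np.hypot(W[...,0]-540,W[...,1]+91)<40)
for lo,hi in ((255,262),(262,270),(225,255)):
    m=near&(Z>lo)&(Z<hi); v,u=np.nonzero(m)
    if m.sum(): print(lo,m.sum(),np.median(W[m],0).round(1),W[m].min(0).round(0),W[m].max(0).round(0),u.mean(),v.mean())
m=(np.hypot(W[...,0]-497,W[...,1]+44)<30)&(Z>215)&(Z<228)
if m.sum(): print("hub",m.sum(),cv2.minAreaRect(W[m][:,:2].astype(np.float32)),np.median(W[m],0))
E
```

```text
[537.8 -87.8 330.8] [-0.23  0.33  0.44  1.63 -0.14  1.22  1.55] [ 0.52074467  1.23063485 -0.34198062]
255 226 [541.2 -89.2 258.7] [ 537. -101.  255.] [555. -81. 262.] 278.0619469026549 226.0132743362832
262 131 [546.1 -90.5 266.4] [539. -98. 262.] [551. -82. 268.] 278.206106870229 235.17557251908397
225 322 [538.7 -88.6 242.7] [ 537. -101.  225.] [550. -81. 255.] 278.01552795031057 215.8695652173913
hub 1560 ((501.94305419921875, -44.335872650146484), (32.16646957397461, 31.878902435302734), 44.07958984375) [501.11146159 -44.71347753 218.78747636]
```

View pics/wrist1.png

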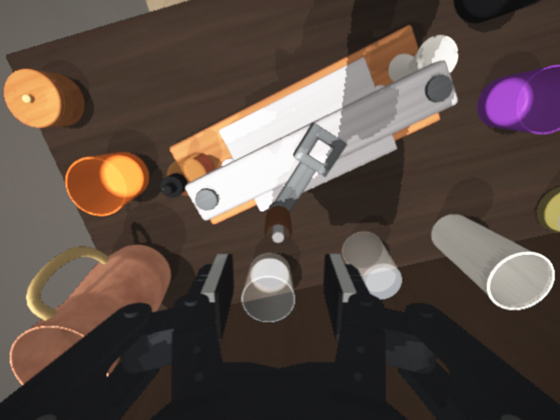

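The wrist view shows the handle top at (278,235) and the hub at (318,152). The handle lies centred between the fingers. Measured: hub (502,-44), handle (546.5,-91), 64–65 mm apart, heights 219 and 266 mm, all as specified. Now I'll descend.

>>> apply_moves:
  commands:
    - [[-0.0046,-0.0005,0],0]
    - [[-0.0046,-0.0004,0.009],0]
    - [[0,0,0.02],0]
    - [[0,0,0.02],0]
    - [[0,0,0.02],0]
    - [[0,0,0.02],0]
    - [[0,0,0.012],0]
    - [[0,0,0.006],0]
    - [[0,0,0],0]
    - [[0,0,0],0]

```text
time: 3.45
position: [546.7, -88.3, 224.5]
tool_rot: [0.0, 0.123, 0.992, 0.0]
contact_force: [0.8, -0.0, -0.3]
opening: 45.4
```

>>> apply_moves:
  commands:
    - [[0,0,0],0]
    - [[0,0,0],0]
    - [[0,0,0],0]
    - [[0,0,0],0]
    - [[0,0,0],0]
    - [[0,0,0],0]
  grip: 1.0

```text
time: 3.95
position: [547.1, -89.1, 225.3]
tool_rot: [0.001, 0.123, 0.992, 0.0]
contact_force: [-0.5, -1.1, 6.4]
opening: 19.3
```

```bash
python3 - <<'E'
import numpy as np
for k in range(24):
    t=np.radians(308.76+15*k); print("[[%.4f,%.4f,0],0],"%(.01697*np.cos(t),.01697*np.sin(t)),end="")
E
```

```text
[[0.0106,-0.0132,0],0],[[0.0137,-0.0100,0],0],[[0.0158,-0.0061,0],0],[[0.0169,-0.0018,0],0],[[0.0168,0.0026,0],0],[[0.0155,0.0068,0],0],[[0.0132,0.0106,0],0],[[0.0100,0.0137,0],0],[[0.0061,0.0158,0],0],[[0.0018,0.0169,0],0],[[-0.0026,0.0168,0],0],[[-0.0068,0.0155,0],0],[[-0.0106,0.0132,0],0],[[-0.0137,0.0100,0],0],[[-0.0158,0.0061,0],0],[[-0.0169,0.0018,0],0],[[-0.0168,-0.0026,0],0],[[-0.0155,-0.0068,0],0],[[-0.0132,-0.0106,0],0],[[-0.0100,-0.0137,0],0],[[-0.0061,-0.0158,0],0],[[-0.0018,-0.0169,0],0],[[0.0026,-0.0168,0],0],[[0.0068,-0.0155,0],0],
```

First 6 steps (90°), then a check.

>>> apply_moves:
  commands:
    - [[0.0053,-0.0066,0],0]
    - [[0.0053,-0.0066,0],0]
    - [[0.0137,-0.01,0],0]
    - [[0.0158,-0.0061,0],0]
    - [[0.0169,-0.0018,0],0]
    - [[0.0168,0.0026,0],0]
    - [[0.0155,0.0068,0],0]
    - [[0,0,0],0]
    - [[0,0,0],0]

```text
time: 4.7
position: [453.2, -88.1, 225.2]
tool_rot: [-0.0, 0.123, 0.992, 0.0]
contact_force: [-6.4, -0.3, 11.7]
opening: 19.6
```

>>> apply_moves:
  commands:
    - [[0.0066,0.0053,0],0]
    - [[0.0066,0.0053,0],0]
    - [[0.01,0.0137,0],0]
    - [[0.0061,0.0158,0],0]
    - [[0.0018,0.0169,0],0]
    - [[-0.0026,0.0168,0],0]
    - [[-0.0068,0.0155,0],0]
    - [[-0.0106,0.0132,0],0]
    - [[-0.0137,0.01,0],0]
    - [[-0.0158,0.0061,0],0]
    - [[-0.0169,0.0018,0],0]
    - [[-0.0168,-0.0026,0],0]
    - [[-0.0155,-0.0068,0],0]
    - [[0,0,0],0]
    - [[0,0,0],0]

```text
time: 5.95
position: [548.2, 0.6, 225.3]
tool_rot: [0.001, 0.124, 0.992, -0.001]
contact_force: [-0.7, -4.5, 7.1]
opening: 19.5
```

>>> apply_moves:
  commands:
    - [[-0.0066,-0.0053,0],0]
    - [[-0.0066,-0.0053,0],0]
    - [[-0.01,-0.0137,0],0]
    - [[-0.0061,-0.0158,0],0]
    - [[-0.0018,-0.0169,0],0]
    - [[0.0026,-0.0168,0],0]
    - [[0.0068,-0.0155,0],0]
    - [[0.0106,-0.0132,0],0]
    - [[0.0137,-0.01,0],0]
    - [[0.0158,-0.0061,0],0]
    - [[0.0169,-0.0018,0],0]
    - [[0.0168,0.0026,0],0]
    - [[0.0155,0.0068,0],0]
    - [[0.0132,0.0106,0],0]
    - [[0.01,0.0137,0],0]
    - [[0.0061,0.0158,0],0]
    - [[0.0018,0.0169,0],0]
    - [[-0.0026,0.0168,0],0]
    - [[-0.0068,0.0155,0],0]
    - [[0,0,0],0]

```text
time: 7.62
position: [458.1, 5.7, 225.3]
tool_rot: [0.002, 0.122, 0.993, 0.0]
contact_force: [2.1, 2.0, 7.5]
opening: 19.5
```

```bash
python3 - <<'E'
from h import *
s=sensors.read_state(); p=np.array(s["position"]); print(p,s["contact_force"],np.degrees(np.arctan2(p[1]+43.7,p[0]-500.7)))
a,d=eyes.read_camera("side"); W=pts("side",d); Z=W[...,2]
np.savez("side1",a=a,d=d,W=W)
# plate top / flange heights in press frame, before vs now
c,si=np.cos(np.radians(11)),np.sin(np.radians(11))
for f,WW in (("scene0",None),("side0",None),("side1",None)):
    w=np.load(f+".npz")["W"]; X=(w[...,0]-500.7)*c+(w[...,1]+43.7)*si; Y=-(w[...,0]-500.7)*si+(w[...,1]+43.7)*c
    m=(abs(X)<60)&(abs(X)>25)&(abs(Y)<80)&(w[...,2]>70)&(w[...,2]<150)
    h,e=np.histogram(w[...,2][m],bins=np.arange(70,150,2)); print(f,dict(zip(e[:-1].astype(int).tolist(),h.tolist())))
E
```

```text
[458.09713568   5.65314507 225.26884316] [2.13615955 2.01899426 7.50422415] 130.8015781371034
scene0 {70: 20, 72: 15, 74: 15, 76: 20, 78: 23, 80: 31, 82: 35, 84: 26, 86: 14, 88: 2, 90: 3, 92: 0, 94: 0, 96: 0, 98: 0, 100: 0, 102: 0, 104: 0, 106: 2, 108: 8, 110: 25, 112: 80, 114: 100, 116: 110, 118: 64, 120: 13, 122: 3, 124: 1, 126: 0, 128: 0, 130: 0, 132: 0, 134: 0, 136: 0, 138: 0, 140: 0, 142: 0, 144: 0, 146: 0}
side0 {70: 1, 72: 2, 74: 3, 76: 1, 78: 8, 80: 15, 82: 12, 84: 2, 86: 3, 88: 0, 90: 0, 92: 0, 94: 1, 96: 3, 98: 5, 100: 0, 102: 0, 104: 0, 106: 1, 108: 6, 110: 64, 112: 146, 114: 201, 116: 78, 118: 15, 120: 0, 122: 0, 124: 0, 126: 0, 128: 0, 130: 0, 132: 0, 134: 0, 136: 0, 138: 0, 140: 0, 142: 0, 144: 0, 146: 0}
side1 {70: 2, 72: 0, 74: 1, 76: 2, 78: 9, 80: 11, 82: 7, 84: 7, 86: 3, 88: 2, 90: 0, 92: 0, 94: 0, 96: 4, 98: 74, 100: 161, 102: 195, 104: 64, 106: 15, 108: 0, 110: 0, 112: 0, 114: 0, 116: 0, 118: 0, 120: 0, 122: 0, 124: 0, 126: 0, 128: 0, 130: 0, 132: 0, 134: 0, 136: 0, 138: 0, 140: 0, 142: 0, 144: 0, 146: 0}
```

>>> apply_moves:
  commands:
    - [[-0.0106,0.0132,0],0]
    - [[-0.0137,0.01,0],0]
    - [[-0.0158,0.0061,0],0]
    - [[-0.0169,0.0018,0],0]
    - [[-0.0168,-0.0026,0],0]
    - [[-0.0155,-0.0068,0],0]
    - [[-0.0132,-0.0106,0],0]
    - [[-0.01,-0.0137,0],0]
    - [[-0.0061,-0.0158,0],0]
    - [[-0.0018,-0.0169,0],0]
    - [[0.0026,-0.0168,0],0]
    - [[0.0068,-0.0155,0],0]
    - [[0.0106,-0.0132,0],0]
    - [[0.0137,-0.01,0],0]
    - [[0.0158,-0.0061,0],0]
    - [[0.0169,-0.0018,0],0]
    - [[0.0168,0.0026,0],0]
    - [[0.0155,0.0068,0],0]
    - [[0,0,0],0]
    - [[0,0,0],0]

```text
time: 9.33
position: [453.1, -88.1, 225.2]
tool_rot: [-0.0, 0.123, 0.992, 0.0]
contact_force: [-6.2, -1.7, 12.4]
opening: 19.3
```

>>> apply_moves:
  commands:
    - [[0.0132,0.0106,0],0]
    - [[0.01,0.0137,0],0]
    - [[0.0061,0.0158,0],0]
    - [[0.0018,0.0169,0],0]
    - [[-0.0026,0.0168,0],0]
    - [[-0.0068,0.0155,0],0]
    - [[-0.0106,0.0132,0],0]
    - [[-0.0137,0.01,0],0]
    - [[-0.0158,0.0061,0],0]
    - [[-0.0169,0.0018,0],0]
    - [[-0.0168,-0.0026,0],0]
    - [[-0.0155,-0.0068,0],0]
    - [[-0.0132,-0.0106,0],0]
    - [[-0.01,-0.0137,0],0]
    - [[-0.0061,-0.0158,0],0]
    - [[-0.0018,-0.0169,0],0]
    - [[0.0026,-0.0168,0],0]
    - [[0.0068,-0.0155,0],0]
    - [[0,0,0],0]
    - [[0,0,0],0]

```text
time: 11.0
position: [545.6, -90.5, 225.3]
tool_rot: [0.0, 0.124, 0.992, -0.0]
contact_force: [-2.6, -2.8, 8.1]
opening: 19.2
```

>>> apply_moves:
  commands:
    - [[0.0106,-0.0132,0],0]
    - [[0.0137,-0.01,0],0]
    - [[0.0158,-0.0061,0],0]
    - [[0.0169,-0.0018,0],0]
    - [[0.0168,0.0026,0],0]
    - [[0.0155,0.0068,0],0]
    - [[0.0066,0.0053,0],0]
    - [[0.0066,0.0053,0],0]
    - [[0,0,0],0]
    - [[0,0,0],0]

```text
time: 11.83
position: [443.3, -74.5, 225.2]
tool_rot: [-0.0, 0.123, 0.992, 0.0]
contact_force: [-5.6, 0.1, 12.9]
opening: 19.8
```

>>> apply_moves:
  commands:
    - [[0.004,0.0043,0],0]
    - [[0.0033,0.0046,0],0]
    - [[0.0027,0.0048,0],0]
    - [[0,0,0],0]
    - [[0,0,0],0]
    - [[0,0,0],0]

```text
time: 12.33
position: [437.4, -59.1, 225.2]
tool_rot: [0.0, 0.123, 0.992, 0.0]
contact_force: [-4.3, -0.7, 13.2]
opening: 19.3
```

>>> apply_moves:
  commands:
    - [[0.001,0.0023,0],0]
    - [[0.001,0.0023,0],0]
    - [[0,0,0],0]
    - [[0,0,0],0]

```text
time: 12.67
position: [436.8, -56.1, 225.2]
tool_rot: [0.001, 0.124, 0.992, -0.001]
contact_force: [-3.2, -7.8, 11.1]
opening: 19.3
```

>>> apply_moves:
  commands:
    - [[0.0006,0.0024,0],0]
    - [[0.0006,0.0024,0],0]
    - [[0,0,0],0]
    - [[0,0,0],0]
    - [[0,0,0],0]

```text
time: 13.08
position: [436.7, -55.4, 225.3]
tool_rot: [0.001, 0.126, 0.992, -0.003]
contact_force: [-1.5, -25.3, 8.6]
opening: 19.4
```

There's a firm stop: 25 N, and no further movement, at -169°, as predicted. I'll ease off the push and open partly.

>>> apply_moves:
  commands:
    - [[-0.0006,-0.0024,0],0]
    - [[-0.0006,-0.0024,0],0]
    - [[0,0,0],0]
    - [[0,0,0],0]

```text
time: 13.42
position: [436.8, -56.1, 225.2]
tool_rot: [0.0, 0.124, 0.992, -0.001]
contact_force: [-3.4, -8.4, 12.8]
opening: 19.6
```

>>> apply_moves:
  commands:
    - [[0,0,0],0]
    - [[0,0,0],0]
    - [[0,0,0],0]
    - [[0,0,0],0]
    - [[0,0,0],0]
    - [[0,0,0],0]
  grip: -0.06

```text
time: 13.92
position: [437.1, -53.6, 224.2]
tool_rot: [-0.0, 0.123, 0.992, 0.0]
contact_force: [-0.2, 0.1, -1.0]
opening: 45.1
```

Force-free. Now I'll rise straight up and look.

>>> apply_moves:
  commands:
    - [[0,0,-0.005],0]
    - [[0,0,-0.01],0]
    - [[0,0,-0.015],0]
    - [[0,0,-0.02],0]
    - [[0,0,-0.02],0]
    - [[0,0,-0.02],0]
    - [[0,0,-0.02],0]
    - [[0,0,-0.02],0]
    - [[0,0,0],0]
    - [[0,0,0],0]

```text
time: 14.75
position: [437.6, -53.8, 355.2]
tool_rot: [0.001, 0.123, 0.992, 0.0]
contact_force: [-0.2, 0.5, -1.4]
opening: 45.2
```

```bash
python3 - <<'E'
from h import *
s=sensors.read_state(); print(np.round(s["position"],1),np.round(s["contact_force"],1))
c,si=np.cos(np.radians(11)),np.sin(np.radians(11))
for n in ("side","wrist"):
    a,d=eyes.read_camera(n); w=pts(n,d,s); np.savez(n+"2",a=a,w=w)
    if n=="side": cv2.imwrite("pics/side2.png",cv2.resize(a[120:345,140:440,::-1],None,fx=2.5,fy=2.5,interpolation=cv2.INTER_CUBIC))
    else: cv2.imwrite("pics/wrist2.png",a[...,::-1])
    X=(w[...,0]-500.7)*c+(w[...,1]+43.7)*si; Y=-(w[...,0]-500.7)*si+(w[...,1]+43.7)*c; Z=w[...,2]
    m=(abs(X)<60)&(abs(X)>25)&(abs(Y)<80)&(Z>70)&(Z<150); print(n,"plate top",m.sum(),np.median(Z[m]))
    m=(np.hypot(X,Y)<12)&(Z>200)&(Z<240); print("hub",m.sum(),np.percentile(Z[m],[10,50,90]) if m.any() else "")
    m=(np.hypot(X,Y)<80)&(Z>240)&(Z<280); print("grip",m.sum(),np.median(w[m],0) if m.any() else "",Z[m].max() if m.any() else "")
E
```

```text
[437.6 -53.8 355.2] [-0.2  0.5 -1.4]
side plate top 515 87.5773150254023
hub 28 [213.54058769 218.87396856 223.22880188]
grip 55 [437.66656514 -47.05225999 252.37874327] 262.3615289517385
wrist plate top 2014 91.46061697171118
hub 432 [218.85456254 221.26931753 226.04249595]
grip 425 [434.53932117 -55.62137873 258.83075907] 268.7359626378939
```

View pics/side2.png

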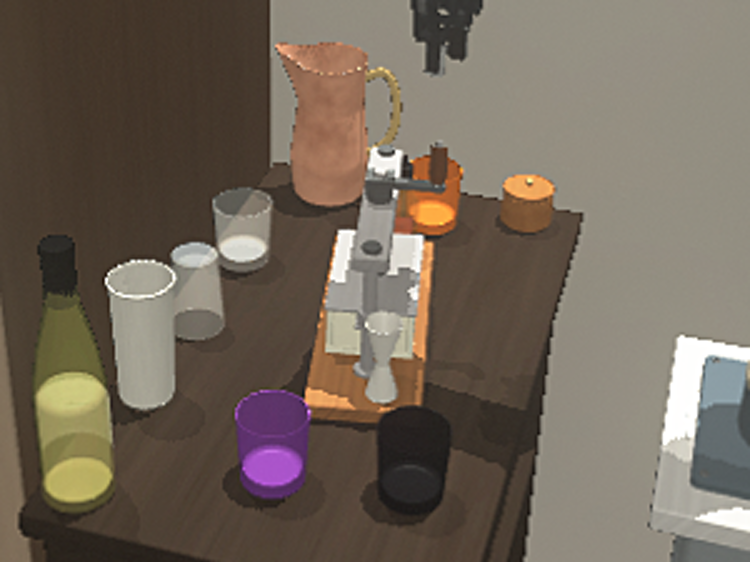

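View pics/wrist2.png

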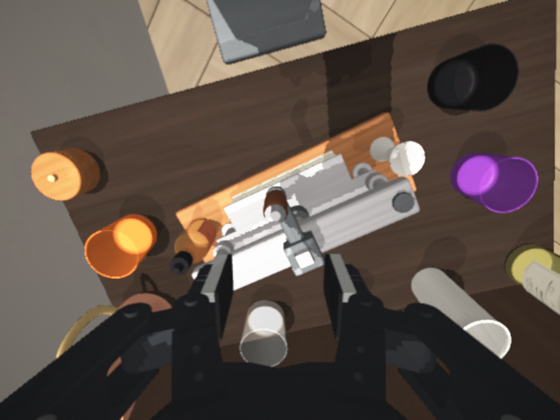

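The side crop shows the plate down on the mould rim, near (375,290). The crank is seated with its handle at (438,165), and everything is still standing. The wrist view shows the crank pointing to the press's -x (handle at (277,205)) and the gripper clear. I'm handing it in.

```bash
python3 -c "
from bench import job; print(job.finish_job())"
```

```text
the job is handed in; nothing more can be done
None
```

The press is wound fully down and the job is handed in, at about 15 s on the robot's clock. I gripped the crank handle and turned it about 3.3 turns clockwise. It came up against a firm stop: pushing with 25 N moved it less than 1 mm. I then eased off, let go and rose straight up.

**Last checks:**
- **Plate:** the side camera put its visible top face at 87.6 mm, down from about 114 mm at the start. That fits a 3 mm flange (my estimate) resting on the 85 mm rim. The wrist camera read 91.5 mm over the same area, about 4 mm higher. I put that down to calibration and other surfaces falling in the area, and relied on the side reading and the firm stop.
- **Crank:** it is seated, with the hub top at about 219 mm against 218 mm given. Its arm is at -169°, pointing to the press's -x, as expected for 4 turns.
- **Surroundings:** everything in view was still standing where it was, and the gripper was clear, with the force reading near zero.

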